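# Key and seat the turntable deck

## Task

The round deck of the model railway turntable stands proud of its surround. Push its red post round with a fingertip until the yellow-edged notch in the deck's rim meets the brass pin of the surround, then press the deck down until it is fully home on the pin. Do not lift the deck, leave the two vans and the shunter where they stand, and finish clear of everything.

Things in the scene. Friction and masses are not known exactly. Their poses are not given: they have to be found in the camera images.
- turntable: the fixed round turntable base: black foot plate and grey surround, 200 mm across, surround top 24 mm above the baseboard, pit 164 mm across. Origin at the centre of its underside, on the deck's axis, z up; its x axis points to the pin. A brass block (16 mm radially, 14 mm wide, standing 5 mm above the surround, red line on top) marks the pin.
- pin (a point): point on the surround's pin, 73 mm from the axis at the height of the surround's top. The pin is a round brass bar, 8 mm thick, lying radially below the brass block and reaching inward under the deck to 67 mm from the axis; its upper side lies 1 mm above the surround's top and just under the raised deck. Pressed with the notch elsewhere, the deck only gives springily on the pin (about 4 N per mm) and does not stay down.
- notch (a point): middle of the notch in the deck's rim, 73 mm from the axis, at the height of the deck's upper face. The deck is a grey disc, 160 mm across and 10 mm thick, with a railway track across it (rails 2.5 mm high, 17 mm apart, at right angles to the line from post to notch). The notch is 12 mm wide and 16 mm deep, its two sides painted yellow; the pin's round top centres it when it is up to about 3 mm off. Seated, this point coincides with the pin point.
- post (a point): centre, half-way up, of the upright red push post on the deck, 12 mm thick and 28 mm high above the deck's upper face, 52 mm from the axis, opposite the notch. A light sideways push (about 1 N) turns the deck; it stays where it is left.
- hub (a point): top of the low brass hub cap at the centre of the deck (12 mm across, 2.5 mm above the deck's upper face, level with the rails): the place to press down. With the notch over the pin a steady push of about 4 to 6 N moves the deck down; it stays where it is left.
- deck_height (a joint): how far the deck has been pressed down, m: 0 as found (raised, upper face 36 mm above the baseboard), 0.012 fully home (upper face flush with the surround, 24 mm above the baseboard); negative if lifted.
- deck_turn (a joint): turn of the deck, rad, growing anticlockwise seen from above: the angle from the pin round to the notch. 0 or a whole turn (6.283) when the notch is over the pin. It turns freely either way.
- green_van: green model box van, 30 x 116 x 44 mm, loose on the baseboard to the left of the turntable; origin at the centre of its underside, its length along its y axis
- brown_van: brown model box van, 30 x 116 x 44 mm, loose on the baseboard to the right of the turntable; origin at the centre of its underside, its length along its y axis
- shunter: red model shunting engine, 30 x 123 x 47 mm, loose on the baseboard beside the green van, farther left; origin at the centre of its underside, its length along its y axis

How it is judged:
At the end, for the whole second after the job is handed in: The deck is pressed down at least 10.5 of its 12 mm, its notch within 4 mm of the pin (horizontally), and it is at rest (value of joint deck_height above 0.0105 m and horizontal distance between notch and pin below 0.004 m and velocity of joint deck_turn between -0.05 and 0.05 rad/s); the robot touches nothing.
It fails at once if the deck is lifted more than 3 mm (value of joint deck_height below -0.003 m).
It fails at once if a van or the shunter is moved more than 15 mm (distance of any of green_van, brown_van, shunter from where it was at the start of the episode above 0.015 m).
It also fails if it takes over 58 s, if anything falls off the work surface, if the arm or the gripper's body presses on something with over 40 N, if the wrist force passes 120 N, or if a joint passes its speed limit or range.

## Robot

A 6-joint arm with a two-finger parallel gripper is mounted at the origin on the work surface; the furniture and walls round the work are solid. World frame = base frame: x ahead of the robot, y to its left, z up, the work surface at z = 0. Lengths are in m, angles in rad, forces in N, time in s.
With the tool pointing down it reaches from about 0.4 to 0.825 m from the base axis. Payload 7 kg.
Tool frame: the origin (TCP) lies at the very end of the fingers, on their centre line; the grasp point (between the pads) lies 19 mm behind it; z points along the fingers, y is the line along which they close (so a half turn about z gives the same grasp; the last joint's range is limited). The gripper opens to 88 mm and grips with 3 to 60 N. Pads are 19 mm wide; open, the fingers measure 130 mm over their backs; the gripper's body (78 mm by 193 mm) begins 47 mm behind the grasp point.
Start: joints at [-0.949, 0.359, 0.012, 0, -1.224, -0.288], TCP at [0.221, -0.638, 0.19] pointing down, gripper open.
Joint ranges: [-3.07, 3.07], [-1.43, 2.12], [-1.02, 1.25], [-3.03, 1.67], [-3.05, -0], [-3.03, 3.03]. Speed limits (rad/s): [2.39, 2.39, 3.01, 3.14, 3.14, 3.14].

## Interface

Orientations are given as [roll, pitch, yaw] about the fixed x, y, z axes, in that order (R = Rz(yaw) Ry(pitch) Rx(roll)).
In Python, from station import arm gives the robot as it stands.
- The arm moves only by the tool step_arm, never from a script. Its argument "rows" is a list of rows, each a list of 5 numbers: the shift along the world's x, y, z in m, then the turn about the world's z in rad, then the finger opening in m, from 0 to 0.0876. In form: [[x, y, z, spin, gripper], ...]. A call has 1 to 20 rows; each row is the pose to reach, as a shift and turn from the pose commanded when the call began; what a row does not reach only later rows make up. A row lasts 1/10 s, in which the tool goes at most 50 mm and 8.59 degrees, less where a joint would pass 70% of its speed; a pose out of reach is approached as far as the arm can. A call with a gripper value outside its range is refused whole. The fingers move at their own pace and stop on an object; "newtons" is the grip in N (left out, the last holds). Time passes only in rows, so rows that repeat a pose let the fingers close. It gives the time, the measured TCP pose, the force, the opening and the grip force at its end, in the units of the state.
- arm.get_state(): the state, without advancing time (a new reading comes with each control period).
- arm.grab_frame(name): name is "side" or "top" or "wrist"; returns a dict with "color" (400x640x3 uint8, blue, green, red), "vfov" (degrees; the focal length in pixels is half the picture's height over the tangent of half this angle, whatever the lens; pixels are square), "cx", "cy" (the principal point, pixels), "rvec" (rotation vector, rad) and "tvec" (3), from world to camera coordinates, as OpenCV has them. Camera axes: x right, y down, z forward; pixel columns grow to the right and rows downward; lengths in m; the calibration is good to about 2 mm. The wrist camera is an equidistant fisheye: a pixel r from the principal point sees the ray r / f radians off the axis. A picture is of the moment at which its call begins. There is no depth.
- arm.job_done(): hands the job in; it is judged then, once.
The state is a dict: "t": time; "q": joint angles; "qd": joint speeds; "joint_efforts": joint torques, N m; "eef_pos": TCP position; "ee_rot": TCP orientation; "force": force on the tool from outside, world axes, zero at the start; "moment": the same for the moment, N m; "width": finger opening in m; "gripper_force": force on a finger pad.
Only numpy, scipy, OpenCV 4.12 (cv2) and the standard library are available. Lean on these libraries where they do the work, as an engineer would, in place of code of your own. Each camera call takes 0.05 s, during which the arm holds its last target. There are 200 camera calls.

## Working session

There is one attempt and no reset: what is moved stays moved. The work goes in short steps, Python scripts to look and compute and a tool call to move; the robot and the scene stay as the last step left them, time stands still between calls to the robot, and variables do not carry over. Pictures are saved under pics/ and viewed, at most 10 in all, crops included, and the job is handed in when it is done.

Besides the shell and the picture viewer there is one more tool, called in YAML: its name, and indented under it one key for each argument. step_arm: Moves the arm, as the interface text tells. Its arguments: {"type":"object","properties":{"rows":{"type":"array"},"newtons":{"type":"number"}},"required":["rows"]}

```bash
mkdir -p pics; cat > h.py <<'E'
from station import arm
import cv2, numpy as np
def grab(n,save=None):
    f=arm.grab_frame(n)
    if save: cv2.imwrite('pics/'+save,f['color'])
    return f
def K(f):
    F=200/np.tan(np.radians(f['vfov'])/2); return F,f['cx'],f['cy']
def ray(f,u,v,fish=False):
    F,cx,cy=K(f); a,b=(u-cx)/F,(v-cy)/F
    if fish:
        r=np.hypot(a,b); s=np.sin(r)/r if r>1e-9 else 1; d=np.array([a*s,b*s,np.cos(r)])
    else: d=np.array([a,b,1.])
    R=cv2.Rodrigues(np.array(f['rvec'],float))[0]; t=np.array(f['tvec'],float).ravel()
    return -R.T@t, R.T@d
def onz(f,u,v,z,fish=False):
    o,d=ray(f,u,v,fish); return o+d*(z-o[2])/d[2]
E
python3 - <<'E'
from h import *
a=grab('top','top0.png');b=grab('side','side0.png')
cv2.imwrite('pics/ts.png',np.vstack([a['color'],b['color']])[:, :])
im=np.vstack([a['color'],b['color']]); cv2.imwrite('pics/ts.png',cv2.resize(im,(480,600)))
print(arm.get_state()); print({k:v for k,v in a.items() if k!='color'},{k:v for k,v in b.items() if k!='color'})
E
```

```text
{'t': 0.1, 'q': array([-9.48957206e-01,  3.59282744e-01,  1.11727620e-02, -3.03300561e-04,
       -1.22410169e+00, -2.88099416e-01]), 'qd': array([ 1.54724735e-05,  5.45214211e-04,  2.30722318e-03,  3.06298153e-03,
       -1.15176267e-04,  1.78878073e-05]), 'joint_efforts': array([ 4.32080069e-04, -5.84161878e+01,  2.93750685e+01,  7.01543033e+00,
        1.01429559e-02, -8.60570026e-05]), 'eef_pos': array([ 0.22092818, -0.63731189,  0.18884809]), 'ee_rot': array([ 3.14015462e+00, -1.28787801e-04, -2.80795612e+00]), 'force': array([0.10623096, 0.24267862, 0.55174663]), 'moment': array([ 0.01782553,  0.00350489, -0.0236263 ]), 'gripper_force': 0.0, 'width': 0.08760461782738395}
{'vfov': 51.157918328617875, 'cx': 324.75249434204807, 'cy': 196.03917878773532, 'rvec': array([ 2.07979919, -2.13293867,  0.14491513]), 'tvec': array([0.20839481, 0.53475129, 0.82728068])} {'vfov': 56.56110940262564, 'cx': 325.66207145933015, 'cy': 204.7716042764226, 'rvec': array([ 1.26372073,  2.50720829, -0.69073716]), 'tvec': array([ 0.18304283, -0.41147307,  1.16987684])}
```

View pics/top0.png

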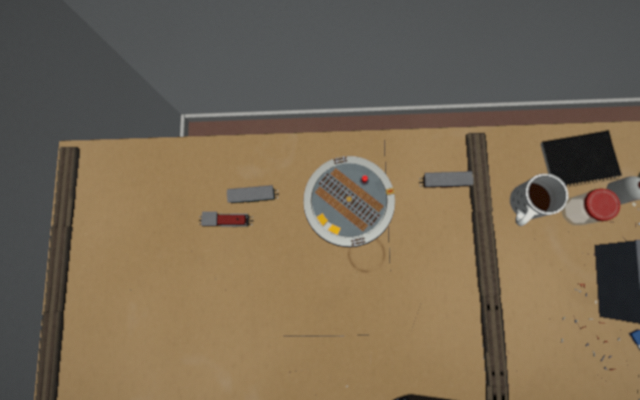

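View pics/side0.png

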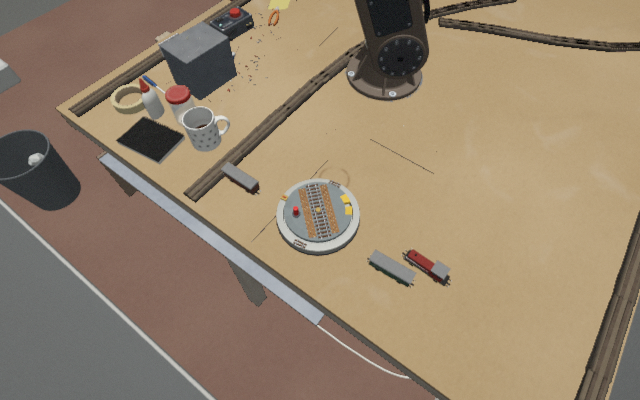

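The top view shows the turntable at about (349,201), post (365,180), pin block (390,190) and notch (328,224). The vans are at (250,194) and (447,180), and the shunter at (225,219).

```bash
python3 - <<'E'
from h import *
f=grab('top'); g=grab('side')
def comps(f,box,z):
    hsv=cv2.cvtColor(f['color'],cv2.COLOR_BGR2HSV); x0,y0,x1,y1=box
    H,S,V=[hsv[y0:y1,x0:x1,i].astype(int) for i in range(3)]
    for n,m in dict(red=((H<6)|(H>172))&(S>150)&(V>70),yellow=(H>19)&(H<32)&(S>150)&(V>150),orange=(H>=6)&(H<=19)&(S>140)).items():
        k,l,s,c=cv2.connectedComponentsWithStats(m.astype(np.uint8))
        for i in range(1,k):
            if s[i,4]>5: print(n,s[i,4],np.round(c[i]+[x0,y0],1),np.round(onz(f,c[i][0]+x0,c[i][1]+y0,z[n]),4))
z=dict(red=.064,yellow=.036,orange=.029)
comps(f,(302,154,398,250),z); print(); comps(g,(270,175,365,256),z)
# white-ish surround outline in top
hsv=cv2.cvtColor(f['color'],cv2.COLOR_BGR2HSV); m=((hsv[...,1]<60)&(hsv[...,2]>110)).astype(np.uint8)
m[:150]=0;m[255:]=0;m[:,:298]=0;m[:,400:]=0
p=cv2.findNonZero(m); hull=cv2.convexHull(p); e=cv2.fitEllipse(hull); print(e, onz(f,*e[0],.024))
h=hull[:,0,:]; P=np.array([onz(f,*q,.024)[:2] for q in h]); A=np.c_[2*P,np.ones(len(P))]; s=np.linalg.lstsq(A,(P**2).sum(1),rcond=None)[0]; print(s[:2],np.sqrt(s[2]+s[0]**2+s[1]**2))
for n,(u,v) in dict(gv=(252,194),bv=(447,180),sh=(225,219)).items(): print(n,onz(f,u,v,.044))
c=f['color'][150:255,295:400]; cv2.imwrite('pics/c.png',cv2.resize(c,(600,600),interpolation=cv2.INTER_CUBIC))
E
```

```text
red 27 [364.1 178.4] [0.5729 0.1114 0.064 ]
yellow 6 [348.7 198.7] [0.5358 0.1444 0.036 ]
yellow 62 [321.9 219. ] [0.4936 0.2026 0.036 ]
yellow 63 [334.3 229.1] [0.4714 0.1769 0.036 ]
orange 155 [350.1 184.3] [0.5686 0.1403 0.029 ]
orange 50 [323.3 194.1] [0.5487 0.199  0.029 ]
orange 27 [390. 191.] [0.5512 0.0549 0.029 ]
orange 35 [371.4 201.4] [0.5296 0.0957 0.029 ]
orange 37 [334.1 202.4] [0.5297 0.1761 0.029 ]
orange 19 [378.4 206.4] [0.5183 0.0813 0.029 ]
orange 106 [349.6 215.2] [0.5011 0.1434 0.029 ]
orange 14 [362.8 225.8] [0.4775 0.1162 0.029 ]

red 31 [295.5 210.6] [0.5806 0.1149 0.064 ]
yellow 43 [345.1 198.9] [0.4729 0.1781 0.036 ]
yellow 42 [348.7 210. ] [0.4931 0.2022 0.036 ]
orange 7 [283.7 196.4] [0.552  0.0529 0.029 ]
((348.7679443359375, 201.06304931640625), (90.99673461914062, 91.79206848144531), 99.5174560546875) [0.53260234 0.14420455 0.024     ]
[0.53457368 0.14464233] 0.0997153654379217
gv [0.5505942  0.35159429 0.044     ]
bv [ 0.56839587 -0.06431017  0.044     ]
sh [0.49804592 0.40910388 0.044     ]
```

View pics/c.png

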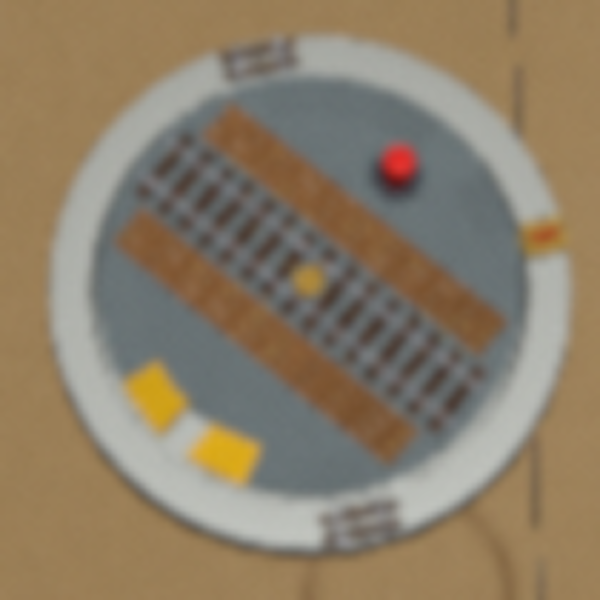

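step_arm:
  rows:
    - [0.353, 0.749, 0, -1.02, 0.04]
    - [0.353, 0.749, 0, -1.02, 0.04]
    - [0.353, 0.749, 0, -1.02, 0.04]
    - [0.353, 0.749, 0, -1.02, 0.04]
    - [0.353, 0.749, 0, -1.02, 0.04]
    - [0.353, 0.749, 0, -1.02, 0.04]
    - [0.353, 0.749, 0, -1.02, 0.04]
    - [0.353, 0.749, 0, -1.02, 0.04]
    - [0.353, 0.749, 0, -1.02, 0.04]
    - [0.353, 0.749, 0, -1.02, 0.04]
    - [0.353, 0.749, 0, -1.02, 0.04]
    - [0.353, 0.749, 0, -1.02, 0.04]
    - [0.353, 0.749, 0, -1.02, 0.04]
    - [0.353, 0.749, 0, -1.02, 0.04]
    - [0.353, 0.749, 0, -1.02, 0.04]
    - [0.353, 0.749, 0, -1.02, 0.04]
    - [0.353, 0.749, 0, -1.02, 0.04]
    - [0.353, 0.749, 0, -1.02, 0.04]
    - [0.353, 0.749, 0, -1.02, 0.04]
    - [0.353, 0.749, 0, -1.02, 0.04]

```text
t: 2.2
eef_pos: [0.5735, 0.1107, 0.1894]
ee_rot: [-3.141, -0.0, 2.455]
force: [0.2, -0.6, -0.7]
width: 0.0402
gripper_force: 0.0
```

step_arm:
  rows:
    - [0, 0, -0.05, 0, 0.04]
    - [0, 0, -0.1, 0, 0.04]
    - [0, 0, -0.1, 0, 0.04]
    - [0, 0, -0.1, 0, 0.04]

```text
t: 2.6
eef_pos: [0.5741, 0.1099, 0.0907]
ee_rot: [-3.14, 0.0, 2.455]
force: [0.7, 0.4, 1.0]
width: 0.0401
gripper_force: 0.0
```

```bash
python3 - <<'E'
from h import *
f=grab('wrist','w1.png'); print(arm.get_state()['eef_pos'])
hsv=cv2.cvtColor(f['color'],cv2.COLOR_BGR2HSV); H,S,V=[hsv[...,i].astype(int) for i in range(3)]
m=(((H<6)|(H>172))&(S>150)&(V>70)).astype(np.uint8)
k,l,s,c=cv2.connectedComponentsWithStats(m)
for i in range(1,k):
    if s[i,4]>30: print(s[i],c[i],onz(f,*c[i],.064,True))
E
```

```text
[0.57543119 0.11074434 0.09212033]
[313 202  15  21 260] [319.97307692 212.16538462] [0.57181968 0.1129429  0.064     ]
[ 24 353  32  36 382] [ 39.45287958 369.21727749] [ 0.49374268 -0.41799077  0.064     ]
```

View pics/w1.png

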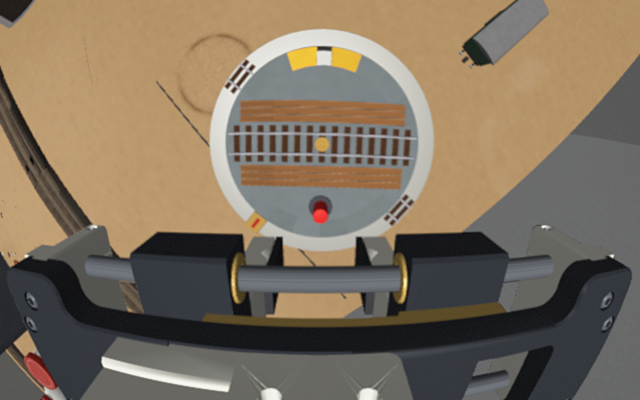

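Fingers straddle the post at (320,212); pin block at (257,222), hub (322,145).

step_arm:
  rows:
    - [0, 0, -0.025, 0, 0.04]
    - [0, 0, -0.044, 0, 0.04]
    - [0, 0, -0.044, 0, 0.04]
    - [0, 0, -0.044, 0, 0.02]
    - [0, 0, -0.044, 0, 0.02]
    - [0, 0, -0.044, 0, 0.02]
    - [0, 0, -0.044, 0, 0.02]
    - [0, 0, -0.044, 0, 0.02]

```text
t: 3.45
eef_pos: [0.5744, 0.1114, 0.0462]
ee_rot: [3.141, 0.0, 2.455]
force: [-0.8, -0.8, 0.0]
width: 0.0207
gripper_force: 0.0
```

```bash
python3 - <<'E'
import numpy as np
C=np.array([.535,.1445]);s=np.array([.574,.111]);v=s-C
print(arm.get_state() if 0 else '')
print([[round(float(x),3) for x in (*( (np.array([[np.cos(a),-np.sin(a)],[np.sin(a),np.cos(a)]])@v)-v),)]+[-.0,round(float(a),3),.02] for a in np.radians(np.arange(1,19)*7.5)])
E
```

```text
[[0.004, 0.005, -0.0, 0.131, 0.02], [0.007, 0.011, -0.0, 0.262, 0.02], [0.01, 0.017, -0.0, 0.393, 0.02], [0.012, 0.024, -0.0, 0.524, 0.02], [0.012, 0.031, -0.0, 0.654, 0.02], [0.012, 0.037, -0.0, 0.785, 0.02], [0.011, 0.044, -0.0, 0.916, 0.02], [0.01, 0.051, -0.0, 1.047, 0.02], [0.007, 0.057, -0.0, 1.178, 0.02], [0.003, 0.063, -0.0, 1.309, 0.02], [-0.001, 0.068, -0.0, 1.44, 0.02], [-0.005, 0.072, -0.0, 1.571, 0.02], [-0.011, 0.077, -0.0, 1.702, 0.02], [-0.017, 0.08, -0.0, 1.833, 0.02], [-0.023, 0.082, -0.0, 1.963, 0.02], [-0.029, 0.084, -0.0, 2.094, 0.02], [-0.036, 0.085, -0.0, 2.225, 0.02], [-0.043, 0.085, -0.0, 2.356, 0.02]]
```

step_arm:
  rows:
    - [0.004, 0.005, 0, 0.131, 0.02]
    - [0.007, 0.011, 0, 0.262, 0.02]
    - [0.01, 0.017, 0, 0.393, 0.02]
    - [0.012, 0.024, 0, 0.524, 0.02]
    - [0.012, 0.031, 0, 0.654, 0.02]
    - [0.012, 0.037, 0, 0.785, 0.02]
    - [0.011, 0.044, 0, 0.916, 0.02]
    - [0.01, 0.051, 0, 1.047, 0.02]
    - [0.007, 0.057, 0, 1.178, 0.02]
    - [0.003, 0.063, 0, 1.309, 0.02]
    - [-0.001, 0.068, 0, 1.44, 0.02]
    - [-0.005, 0.072, 0, 1.571, 0.02]
    - [-0.011, 0.077, 0, 1.702, 0.02]
    - [-0.017, 0.08, 0, 1.833, 0.02]
    - [-0.023, 0.082, 0, 1.963, 0.02]
    - [-0.029, 0.084, 0, 2.094, 0.02]
    - [-0.036, 0.085, 0, 2.225, 0.02]
    - [-0.043, 0.085, 0, 2.356, 0.02]
    - [-0.043, 0.085, 0, 2.356, 0.02]
    - [-0.043, 0.085, 0, 2.356, 0.02]

```text
t: 5.45
eef_pos: [0.5313, 0.1964, 0.0458]
ee_rot: [-3.141, 0.0, -1.475]
force: [-0.2, 0.5, 0.1]
width: 0.0203
gripper_force: 0.0
```

```bash
python3 - <<'E'
from h import *
f=grab('wrist','w2.png'); print(arm.get_state()['eef_pos'],arm.get_state()['force'])
hsv=cv2.cvtColor(f['color'],cv2.COLOR_BGR2HSV); H,S,V=[hsv[...,i].astype(int) for i in range(3)]
for n,m,z in (('red',((H<6)|(H>172))&(S>150)&(V>70),.064),('yel',(H>15)&(H<32)&(S>130)&(V>120),.036)):
  k,l,s,c=cv2.connectedComponentsWithStats(m.astype(np.uint8))
  for i in range(1,k):
    if s[i,4]>40: print(n,s[i],c[i],onz(f,*c[i],z,True))
E
```

```text
[0.53148051 0.19640605 0.04579623] [ 0.10031766 -0.09940419  0.04662797]
red [250  82  25  21 397] [261.61209068  92.25188917] [0.57210823 0.11137074 0.064     ]
yel [300  10  20  23 304] [309.87828947  21.14144737] [0.55055182 0.05823618 0.036     ]
yel [314 143  16  16 225] [321.45777778 150.40888889] [0.53462165 0.14484739 0.036     ]
yel [391 189  32  36 610] [406.53606557 206.36885246] [0.47093202 0.17748896 0.036     ]
yel [355 223  34  14 221] [373.65158371 230.80542986] [0.49201404 0.19772698 0.036     ]
yel [267 259   6  26  89] [269.56179775 271.02247191] [0.56469499 0.23731004 0.036     ]
yel [365 260   7  45 150] [368.01333333 282.98      ] [0.48939938 0.24061508 0.036     ]
yel [267 287   7  18  77] [270.23376623 295.97402597] [0.563563   0.25978175 0.036     ]
```

View pics/w2.png

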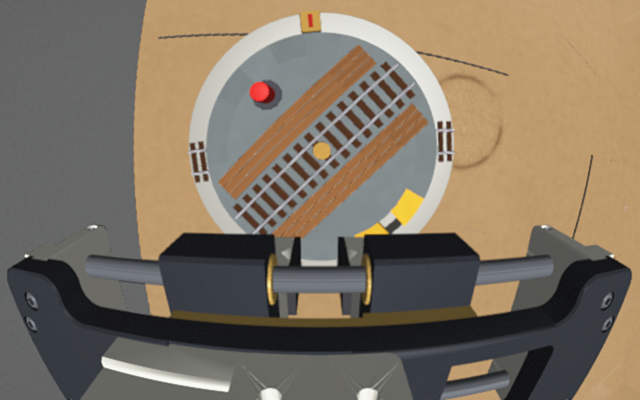

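The deck did not turn: the post still shows at (261,92) and the fingers are on the far side without it. I'll check where the TCP really lies in the cameras.

```bash
python3 - <<'E'
from h import *
s=arm.get_state(); p=s['eef_pos']; print(p,s['q'])
w=grab('wrist'); R=cv2.Rodrigues(np.array(w['rvec'],float))[0];t=np.array(w['tvec']).ravel()
F,cx,cy=K(w)
print('cam',-R.T@t, 'axis',R[2])
for z in (0,.02,.05,.08):
    X=R@(p+[0,0,z])+t; th=np.arctan2(np.hypot(X[0],X[1]),X[2]); r=F*th/np.hypot(X[0],X[1]); print('wrist',z,cx+X[0]*r,cy+X[1]*r)
ims=[]
for n in('top','side'):
    f=grab(n);F,cx,cy=K(f);k=np.array([[F,0,cx],[0,F,cy],[0,0,1]])
    uv=cv2.projectPoints(p.reshape(1,3),np.array(f['rvec']),np.array(f['tvec']),k,None)[0].ravel();print(n,uv)
    u,v=map(int,uv); c=cv2.resize(f['color'][max(0,v-75):v+75,u-100:u+100],(600,450)); ims.append(c)
cv2.imwrite('pics/d.png',cv2.resize(np.vstack(ims),(400,600)))
cv2.imwrite('pics/d1.png',ims[1])
E
```

```text
[0.53148051 0.19640605 0.04579623] [ 6.99390524e-01  3.17677205e-01 -4.13541292e-01  1.44479119e-04
 -8.39280639e-01 -6.03839977e-01]
cam [0.5382913  0.12385948 0.2406064 ] axis [-0.02480522  0.26957634 -0.96265949]
wrist 0 318.93291247155196 229.2737055699309
wrist 0.02 318.90859089793 240.7341818183354
wrist 0.05 318.8613521024622 262.80406931610696
wrist 0.08 318.79461637412487 293.5666580548676
top [324.25862569 200.5624343 ]
side [337.31101114 218.13693515]
```

View pics/d1.png

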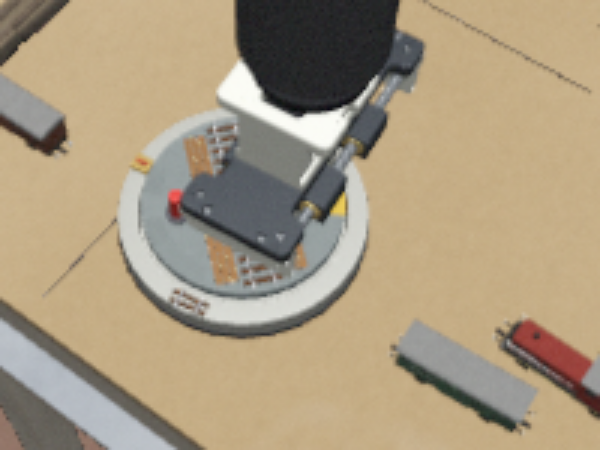

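step_arm:
  rows:
    - [0, 0, 0.045, 0, 0.04]
    - [0, 0, 0.045, -0.14, 0.04]
    - [0.041, -0.0835, 0.045, -0.28, 0.04]
    - [0.041, -0.0835, 0.045, -0.42, 0.04]
    - [0.041, -0.0835, 0.045, -0.56, 0.04]
    - [0.041, -0.0835, 0.045, -0.7, 0.04]
    - [0.041, -0.0835, 0.045, -0.84, 0.04]
    - [0.041, -0.0835, 0.045, -0.98, 0.04]
    - [0.041, -0.0835, 0.045, -1.12, 0.04]
    - [0.041, -0.0835, 0.045, -1.26, 0.04]
    - [0.041, -0.0835, 0.045, -1.4, 0.04]
    - [0.041, -0.0835, 0.045, -1.54, 0.04]
    - [0.041, -0.0835, 0.045, -1.68, 0.04]
    - [0.041, -0.0835, 0.045, -1.82, 0.04]
    - [0.041, -0.0835, 0.045, -1.96, 0.04]
    - [0.041, -0.0835, 0.045, -2.1, 0.04]
    - [0.041, -0.0835, 0.045, -2.24, 0.04]
    - [0.041, -0.0835, 0.045, -2.356, 0.04]
    - [0.041, -0.0835, 0.045, -2.356, 0.04]
    - [0.041, -0.0835, 0.045, -2.356, 0.04]

```text
t: 7.65
eef_pos: [0.5722, 0.1127, 0.0906]
ee_rot: [-3.141, -0.0, 2.458]
force: [-0.4, 0.3, -0.3]
width: 0.04
gripper_force: 0.0
```

step_arm:
  rows:
    - [0, 0, -0.025, 0, 0.04]
    - [0, 0, -0.047, 0, 0.04]
    - [0, 0, -0.047, 0, 0.04]
    - [0, 0, -0.047, 0, 0.018]
    - [0, 0, -0.047, 0, 0.018]
    - [0, 0, -0.047, 0, 0.018]
    - [0, 0, -0.047, 0, 0.018]
    - [0, 0, -0.047, 0, 0.018]

```text
t: 8.45
eef_pos: [0.5724, 0.1129, 0.0442]
ee_rot: [3.141, 0.0, 2.456]
force: [-0.0, 0.6, -0.3]
width: 0.0183
gripper_force: 0.0
```

```bash
python3 - <<'E'
from h import *
s=arm.get_state(); print(s['eef_pos'],s['ee_rot'],s['width'],s['force'],s['q'])
w=grab('wrist');f=grab('side');g=grab('top')
a=cv2.resize(w['color'][140:290,220:420],(640,480),interpolation=cv2.INTER_CUBIC)
cv2.imwrite('pics/e.png',a)
cv2.imwrite('pics/e2.png',cv2.resize(f['color'][150:250,260:380],(720,600),interpolation=cv2.INTER_CUBIC))
E
```

```text
[0.57239632 0.11289953 0.04423691] [3.14072752e+00 3.56428427e-04 2.45553104e+00] 0.018312143502440096 [-0.0370203   0.57741109 -0.33279969] [ 5.29744059e-01  3.43226342e-01 -3.78062435e-01  4.46483296e-05
 -8.48572473e-01 -2.78663134e+00]
```

View pics/e.png

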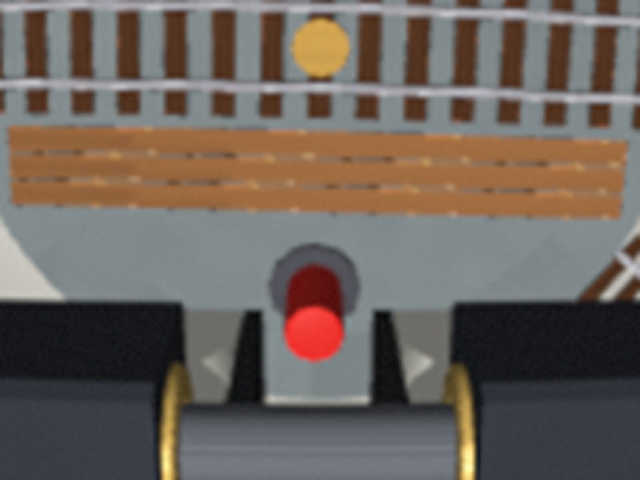

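The crop shows the post top at (315,333) between the pads (x 250 to 385). The pads end at row 310, so they may not reach as low or as far in as expected. I'll check the side view.

View pics/e2.png

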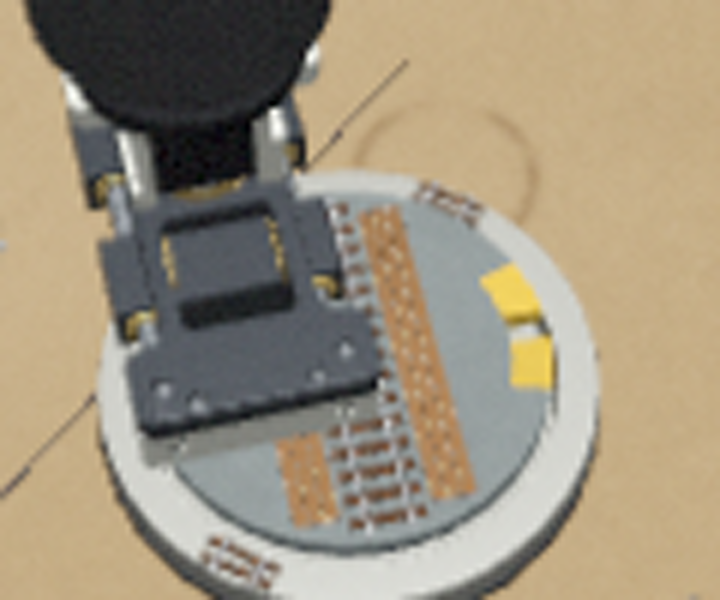

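The gripper hides the fingertips here, so I'll test by touch: close lightly and see whether the fingers stop at 12 mm.

step_arm:
  rows:
    - [0, 0, 0, 0, 0.008]
    - [0, 0, 0, 0, 0.008]
    - [0, 0, 0, 0, 0.008]
    - [0, 0, 0, 0, 0.008]
    - [0, 0, 0, 0, 0.008]
  newtons: 3

```text
t: 9.1
eef_pos: [0.5721, 0.1127, 0.0436]
ee_rot: [-3.142, -0.0, 2.455]
force: [-0.7, -0.7, -0.0]
width: 0.0082
gripper_force: 0.0
```

```bash
python3 - <<'E'
from h import *
w=grab('wrist')
cv2.imwrite('pics/e3.png',cv2.resize(w['color'][170:270,260:380],(720,600),interpolation=cv2.INTER_CUBIC))
E
```

```text
(no output)
```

View pics/e3.png

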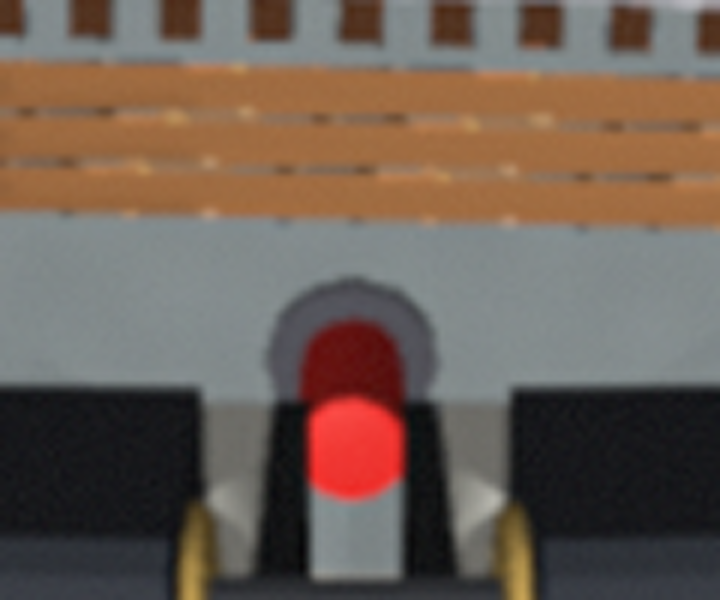

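The post stands in the open, not between the pads. At 8 mm opening the gap looks 16 px wide, about the same as the 12 mm post, so the visible pads are nearer the camera than the TCP. I'll locate the visible pad tips from the known gap.

```bash
python3 - <<'E'
from h import *
w=grab('wrist'); s=arm.get_state(); p=s['eef_pos']; R=cv2.Rodrigues(np.array(s['ee_rot'],float))[0]
from scipy.spatial.transform import Rotation as Ro
R=Ro.from_euler('xyz',s['ee_rot']).as_matrix()
print(w['vfov'],w['cx'],w['cy'],K(w)[0])
for (a,b,v,g) in ((311.3,327.5,238,.0082),(302.8,336.3,237,.0183),(311.5,327.5,262,.0082)):
    o,d1=ray(w,a,v,True); _,d2=ray(w,b,v,True)
    k=g/np.linalg.norm(d1-d2)
    print('tool frame',R.T@(o+k*(d1+d2)/2-p),'cam tool',R.T@(o-p))
# top view: red present?
f=grab('top'); p2=p+[0,0,.066]
E
```

```text
65.70646984690485 318.83234445933016 203.3237766185981 309.70691628693146
tool frame [ 0.01370018  0.00028658 -0.04926535] cam tool [ 7.27864300e-02 -1.12945025e-04 -1.94784300e-01]
tool frame [ 0.00956906  0.00039999 -0.03767396] cam tool [ 7.27864300e-02 -1.12945025e-04 -1.94784300e-01]
tool frame [ 0.00145443  0.00033756 -0.05196418] cam tool [ 7.27864300e-02 -1.12945025e-04 -1.94784300e-01]
```

The visible pad tips lie about 39 mm behind the reported TCP (tool z ≈ -0.039, x ≈ 0.0095, which matches the pad half-width). So the fingers have been passing above the post. I'll open, go lower in small steps and feel for the post again.

step_arm:
  rows:
    - [0, 0, 0, 0, 0.04]
    - [0, 0, 0, 0, 0.04]
    - [0, 0, 0, 0, 0.04]
    - [0, 0, 0, 0, 0.04]
    - [0, 0, -0.008, 0, 0.04]
    - [0, 0, -0.014, 0, 0.04]
    - [0, 0, -0.02, 0, 0.04]
    - [0, 0, -0.025, 0, 0.04]
    - [0, 0, -0.028, 0, 0.04]
    - [0, 0, -0.028, 0, 0.04]

```text
t: 10.25
eef_pos: [0.5718, 0.1126, 0.015]
ee_rot: [-3.141, -0.0, 2.455]
force: [-0.4, -0.8, 0.1]
width: 0.0402
gripper_force: 0.0
```

step_arm:
  rows:
    - [0, 0, 0, 0, 0.008]
    - [0, 0, 0, 0, 0.008]
    - [0, 0, 0, 0, 0.008]
    - [0, 0, 0, 0, 0.008]
    - [0, 0, 0, 0, 0.008]
    - [0, 0, 0, 0, 0.008]

```text
t: 10.85
eef_pos: [0.5722, 0.1128, 0.0158]
ee_rot: [3.141, 0.0, 2.455]
force: [1.2, -1.3, 1.4]
width: 0.0118
gripper_force: 3.0
```

Confirmed: the fingers stop at 11.8 mm on the post, with reported z 0.015. Next I open to a loose cage and orbit.

```bash
python3 - <<'E'
import numpy as np
C=np.array([.535,.1445]);v=np.array([.5722,.1128])-C; v*=.0505/np.linalg.norm(v)
o=np.array([.5722,.1128])-C
print([[round(float(x),4) for x in (np.array([[np.cos(a),-np.sin(a)],[np.sin(a),np.cos(a)]])@v-o)]+[0,round(float(a),3),.018] for a in np.radians(np.linspace(7.5,138,18))])
E
```

```text
[[0.0052, 0.0042, 0, 0.131, 0.018], [0.0085, 0.0102, 0, 0.265, 0.018], [0.0109, 0.0164, 0, 0.399, 0.018], [0.0125, 0.023, 0, 0.533, 0.018], [0.0133, 0.0297, 0, 0.667, 0.018], [0.0131, 0.0365, 0, 0.801, 0.018], [0.012, 0.0432, 0, 0.935, 0.018], [0.01, 0.0496, 0, 1.069, 0.018], [0.0072, 0.0558, 0, 1.203, 0.018], [0.0036, 0.0615, 0, 1.337, 0.018], [-0.0008, 0.0667, 0, 1.471, 0.018], [-0.0058, 0.0712, 0, 1.605, 0.018], [-0.0113, 0.0751, 0, 1.739, 0.018], [-0.0174, 0.0781, 0, 1.873, 0.018], [-0.0237, 0.0804, 0, 2.007, 0.018], [-0.0304, 0.0817, 0, 2.141, 0.018], [-0.0371, 0.0822, 0, 2.275, 0.018], [-0.0438, 0.0818, 0, 2.409, 0.018]]
```

step_arm:
  rows:
    - [0, 0, 0, 0, 0.018]
    - [0, 0, 0, 0, 0.018]
    - [0, 0, 0, 0, 0.018]

```text
t: 11.15
eef_pos: [0.5721, 0.1128, 0.0156]
ee_rot: [3.142, -0.0, 2.455]
force: [1.3, -1.1, 0.1]
width: 0.0181
gripper_force: 0.0
```

step_arm:
  rows:
    - [0.005, 0.004, 0, 0.131, 0.018]
    - [0.0085, 0.01, 0, 0.265, 0.018]
    - [0.011, 0.0165, 0, 0.399, 0.018]
    - [0.0125, 0.023, 0, 0.533, 0.018]
    - [0.0135, 0.0295, 0, 0.667, 0.018]
    - [0.013, 0.0365, 0, 0.801, 0.018]
    - [0.012, 0.043, 0, 0.935, 0.018]
    - [0.01, 0.0495, 0, 1.069, 0.018]
    - [0.007, 0.056, 0, 1.203, 0.018]
    - [0.0035, 0.0615, 0, 1.337, 0.018]
    - [-0.001, 0.0665, 0, 1.471, 0.018]
    - [-0.006, 0.071, 0, 1.605, 0.018]
    - [-0.0115, 0.075, 0, 1.739, 0.018]
    - [-0.0175, 0.078, 0, 1.873, 0.018]
    - [-0.0235, 0.0805, 0, 2.007, 0.018]
    - [-0.0305, 0.0815, 0, 2.141, 0.018]
    - [-0.037, 0.082, 0, 2.275, 0.018]
    - [-0.044, 0.082, 0, 2.409, 0.018]
    - [-0.044, 0.082, 0, 2.409, 0.018]
    - [-0.044, 0.082, 0, 2.409, 0.018]

```text
t: 13.15
eef_pos: [0.5282, 0.1949, 0.0158]
ee_rot: [-3.141, 0.0, -1.422]
force: [0.4, 0.2, 0.4]
width: 0.0179
gripper_force: 0.0
```

```bash
cat > m.py <<'E'
from h import *
def blobs(z=None):
    f=grab('wrist','wl.png'); s=arm.get_state(); print(s['eef_pos'],s['force'])
    hsv=cv2.cvtColor(f['color'],cv2.COLOR_BGR2HSV); H,S,V=[hsv[...,i].astype(int) for i in range(3)]
    for n,m,z in (('red',((H<6)|(H>172))&(S>150)&(V>70),.064),('yel',(H>15)&(H<32)&(S>130)&(V>120),.036)):
      k,l,st,c=cv2.connectedComponentsWithStats(m.astype(np.uint8))
      for i in range(1,k):
        if st[i,4]>40:
          P=onz(f,*c[i],z,True); d=P[:2]-[.535,.1445]
          if np.hypot(*d)<.1: print(n,st[i],np.round(P,4),'r %.4f ang %.1f'%(np.hypot(*d),np.degrees(np.arctan2(d[1],d[0]))))
    return f
if __name__=='__main__': blobs()
E
python3 m.py
```

```text
[0.52840616 0.19487419 0.01574355] [ 0.18335756  0.07367199 -0.21497722]
red [314   0   4  14  53] [0.5488 0.0681 0.064 ] r 0.0776 ang -79.8
red [306 237  21  30 551] [0.5303 0.1901 0.064 ] r 0.0458 ang 95.9
yel [ 275    0   52   53 1500] [0.5552 0.0729 0.036 ] r 0.0744 ang -74.3
yel [338  22  42  36 999] [0.525  0.0737 0.036 ] r 0.0715 ang -98.0
yel [311 148  20  21 314] [0.5346 0.1448 0.036 ] r 0.0005 ang 137.5
yel [271 259   5  22  87] [0.5541 0.2196 0.036 ] r 0.0775 ang 75.7
yel [361 260   7  45 162] [0.4945 0.2205 0.036 ] r 0.0862 ang 118.0
yel [271 287   7  18  72] [0.5519 0.2396 0.036 ] r 0.0966 ang 79.9
```

The deck turned with the post: post at 95.9°, pin at -79.8°, so about 4.4° remains. I'll narrow the cage and nudge it.

step_arm:
  rows:
    - [0, 0, 0, 0, 0.0135]
    - [0, 0, 0, 0, 0.0135]
    - [0, 0, 0, 0, 0.0135]
    - [-0.001, 0, 0, 0.02, 0.0135]
    - [-0.002, 0, 0, 0.04, 0.0135]
    - [-0.003, -0.0005, 0, 0.061, 0.0135]
    - [-0.003, -0.0005, 0, 0.061, 0.0135]
    - [-0.003, -0.0005, 0, 0.061, 0.0135]

```text
t: 14.0
eef_pos: [0.5251, 0.1943, 0.0157]
ee_rot: [-3.142, 0.0, -1.358]
force: [0.6, 1.4, -0.1]
width: 0.0135
gripper_force: 0.3
```

step_arm:
  rows:
    - [0, 0, 0, 0, 0.03]
    - [0, 0, 0, 0, 0.03]
    - [0, 0, 0.03, 0, 0.03]
    - [0, 0, 0.08, 0, 0.03]
    - [0, 0, 0.08, 0, 0.03]
    - [0, 0, 0.08, 0, 0.03]

```text
t: 14.6
eef_pos: [0.5258, 0.1948, 0.0971]
ee_rot: [-3.139, 0.002, -1.358]
force: [-0.8, -0.5, -0.5]
width: 0.03
gripper_force: 0.0
```

```bash
python3 m.py; python3 -c "
import cv2;im=cv2.imread('pics/wl.png');cv2.imwrite('pics/v.png',cv2.resize(im[20:270,200:440],(576,600),interpolation=cv2.INTER_CUBIC))"
```

```text
[0.52491141 0.19427142 0.09580918] [-0.9604752   0.06809736 -0.65154561]
red [313 201  14  21 245] [0.526  0.1924 0.064 ] r 0.0487 ang 100.6
yel [318  31  15  36 327] [0.5494 0.0631 0.036 ] r 0.0826 ang -80.0
yel [289  50  30  23 495] [0.5632 0.0788 0.036 ] r 0.0715 ang -66.8
yel [332  51  30  24 483] [0.5303 0.0728 0.036 ] r 0.0719 ang -93.8
yel [316 138  13  15 145] [0.5345 0.1447 0.036 ] r 0.0006 ang 161.9
```

View pics/v.png

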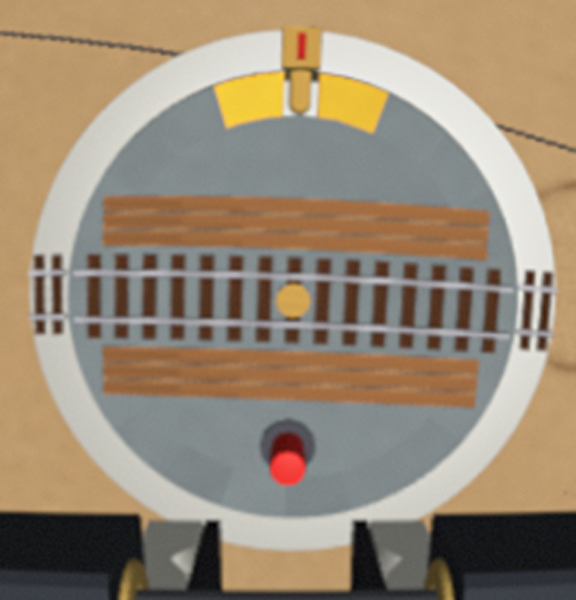

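The picture shows the pin bar centred in the notch at (300,95), with post and hub in line. Now close the fingers and go over the hub.

step_arm:
  rows:
    - [0.0095, -0.0495, 0, 0, 0]
    - [0.0095, -0.0495, 0, 0, 0]
    - [0.0095, -0.0495, 0, 0, 0]
    - [0.0095, -0.0495, -0.04, 0, 0]
    - [0.0095, -0.0495, -0.07, 0, 0]
    - [0.0095, -0.0495, -0.08, 0, 0]
    - [0.0095, -0.0495, -0.085, 0, 0]
    - [0.0095, -0.0495, -0.087, 0, 0]
    - [0.0095, -0.0495, -0.089, 0, 0]
    - [0.0095, -0.0495, -0.089, 0, 0]

```text
t: 15.65
eef_pos: [0.5352, 0.1452, 0.0075]
ee_rot: [-3.14, 0.001, -1.358]
force: [0.1, 0.1, -0.4]
width: 0.0003
gripper_force: 0.0
```

step_arm:
  rows:
    - [0, 0, -0.0015, 0, 0]
    - [0, 0, -0.003, 0, 0]
    - [0, 0, -0.0045, 0, 0]
    - [0, 0, -0.006, 0, 0]
    - [0, 0, -0.0075, 0, 0]
    - [0, 0, -0.009, 0, 0]
    - [0, 0, -0.0105, 0, 0]
    - [0, 0, -0.012, 0, 0]
    - [0, 0, -0.012, 0, 0]

```text
t: 16.55
eef_pos: [0.5348, 0.1448, -0.0051]
ee_rot: [-3.141, -0.0, -1.358]
force: [-0.5, -0.1, 3.8]
width: 0.001
gripper_force: 1.7
```

step_arm:
  rows:
    - [0, 0, -0.001, 0, 0]
    - [0, 0, -0.002, 0, 0]
    - [0, 0, -0.003, 0, 0]
    - [0, 0, -0.004, 0, 0]
    - [0, 0, -0.005, 0, 0]
    - [0, 0, -0.006, 0, 0]
    - [0, 0, -0.007, 0, 0]
    - [0, 0, -0.007, 0, 0]
    - [0, 0, -0.007, 0, 0]

```text
t: 17.45
eef_pos: [0.5349, 0.1449, -0.0105]
ee_rot: [-3.141, -0.0, -1.357]
force: [-6.6, -0.6, 21.1]
width: 0.0002
gripper_force: 10.4
```

21 N now: it is either home or resting springily on the pin. I'll lift off and look.

step_arm:
  rows:
    - [0, 0, 0.003, 0, 0]
    - [0, 0, 0.01, 0, 0]
    - [0, 0, 0.04, 0, 0]
    - [0, -0.0, 0.09, 0, 0]
    - [0, 0, 0.12, 0, 0]
    - [0, 0, 0.12, 0, 0]
    - [0, 0, 0.12, 0, 0]

```text
t: 18.15
eef_pos: [0.5349, 0.145, 0.1085]
ee_rot: [-3.14, 0.001, -1.358]
force: [-0.7, -0.0, -0.9]
width: 0.0004
gripper_force: 0.0
```

```bash
python3 m.py; python3 - <<'E'
from h import *
# post height: triangulate hub & yellow patch separations: scale of two yellow patches
f=cv2.imread('pics/wl.png')
w=grab('wrist');g=grab('side')
hsv=cv2.cvtColor(g['color'],cv2.COLOR_BGR2HSV);H,S,V=[hsv[...,i].astype(int) for i in range(3)]
for n,m in (('red',((H<6)|(H>172))&(S>150)&(V>70)),('yel',(H>19)&(H<32)&(S>150)&(V>150))):
    m=m.astype(np.uint8);m[:175]=0;m[256:]=0;m[:,:270]=0;m[:,365:]=0
    k,l,st,c=cv2.connectedComponentsWithStats(m)
    for i in range(1,k):
        if st[i,4]>8:
            for z in (.024,.036): print(n,c[i],z,onz(g,*c[i],z+(.028 if n=='red' else 0)))
E
```

```text
[0.5341897  0.1446399  0.10738017] [-0.48952129 -0.20723572 -0.08827703]
yel [316  89  15  35 295] [0.55   0.0611 0.036 ] r 0.0847 ang -79.8
yel [290 111  26  21 411] [0.5628 0.0787 0.036 ] r 0.0714 ang -67.1
yel [330 112  26  22 403] [0.5311 0.073  0.036 ] r 0.0716 ang -93.1
yel [314 191  12  13 107] [0.5352 0.1416 0.036 ] r 0.0029 ang -86.4
yel [304 260   4  24  70] [0.533  0.2166 0.036 ] r 0.0722 ang 91.6
yel [330 261   5  44 124] [0.5042 0.2253 0.036 ] r 0.0865 ang 110.9
red [337.75   217.5625] 0.024 [0.53261179 0.19815767 0.052     ]
red [337.75   217.5625] 0.036 [0.53832232 0.20167067 0.064     ]
yel [288.11363636 205.79545455] 0.024 [0.56394904 0.07596707 0.024     ]
yel [288.11363636 205.79545455] 0.036 [0.56895806 0.08127058 0.036     ]
```

```bash
python3 - <<'E'
from h import *
def meas(w):
    hsv=cv2.cvtColor(w['color'],cv2.COLOR_BGR2HSV); H,S,V=[hsv[...,i].astype(int) for i in range(3)]
    m=((H>15)&(H<32)&(S>130)&(V>120)).astype(np.uint8); k,l,st,c=cv2.connectedComponentsWithStats(m)
    I=[i for i in range(1,k) if 350<st[i,4]<600]; return [c[i] for i in I]
w=grab('wrist'); a,b=meas(w)
for z in (.021,.024,.027,.03,.033,.036): print(z,np.linalg.norm(onz(w,*a,z,True)-onz(w,*b,z,True)), onz(w,320,197,z,True))
E
```

```text
0.021 0.03401126324007973 [0.53276181 0.14382908 0.021     ]
0.024 0.033647303798569145 [0.53294077 0.1430744  0.024     ]
0.027 0.03328334435705834 [0.53311974 0.14231972 0.027     ]
0.03 0.03291938491554765 [0.5332987  0.14156505 0.03      ]
0.033 0.032555425474036954 [0.53347767 0.14081037 0.033     ]
0.036 0.03219146603252626 [0.53365663 0.1400557  0.036     ]
```

step_arm:
  rows:
    - [0, 0, -0.05, 0, 0]
    - [0, 0, -0.09, 0, 0]
    - [0, 0, -0.105, 0, 0]
    - [0, 0, -0.112, 0, 0]
    - [0, 0, -0.115, 0, 0]
    - [0, 0, -0.117, 0, 0]
    - [0, 0, -0.118, 0, 0]
    - [0, 0, -0.118, 0, 0]

```text
t: 19.15
eef_pos: [0.5351, 0.1451, -0.0096]
ee_rot: [-3.14, 0.001, -1.358]
force: [0.2, 0.6, 0.0]
width: 0.0007
gripper_force: 0.0
```

The deck stays down at roughly 10 mm or more. I'll press again to find the hard stop.

step_arm:
  rows:
    - [0, 0, -0.001, 0, 0]
    - [0, 0, -0.002, 0, 0]
    - [0, 0, -0.003, 0, 0]
    - [0, 0, -0.004, 0, 0]
    - [0, 0, -0.004, 0, 0]
    - [0, 0, -0.004, 0, 0]

```text
t: 19.75
eef_pos: [0.5355, 0.1452, -0.0107]
ee_rot: [-3.139, 0.0, -1.356]
force: [-9.6, -1.0, 31.2]
width: 0.0003
gripper_force: 15.7
```

The stop is hard: -10.5 mm at 21 N and -10.7 mm at 31 N. To confirm it is fully home, I'll touch the surround beyond the post; it should be about 2.5 mm lower than the hub.

step_arm:
  rows:
    - [0, 0, 0.004, 0, 0]
    - [0, 0, 0.05, 0, 0]
    - [0, 0, 0.06, 0, 0]
    - [-0.01, 0.045, 0.06, 0, 0]
    - [-0.019, 0.0895, 0.06, 0, 0]
    - [-0.019, 0.0895, 0.06, 0, 0]
    - [-0.019, 0.0895, 0.03, 0, 0]
    - [-0.019, 0.0895, 0.012, 0, 0]
    - [-0.019, 0.0895, 0.006, 0, 0]
    - [-0.019, 0.0895, 0.003, 0, 0]
    - [-0.019, 0.0895, 0.002, 0, 0]
    - [-0.019, 0.0895, 0.001, 0, 0]
    - [-0.019, 0.0895, 0.0, 0, 0]
    - [-0.019, 0.0895, 0.0, 0, 0]

```text
t: 21.15
eef_pos: [0.5163, 0.2346, -0.0126]
ee_rot: [-3.14, 0.001, -1.357]
force: [-3.3, -0.4, 8.5]
width: 0.0001
gripper_force: 4.6
```

step_arm:
  rows:
    - [0, 0, -0.001, 0, 0]
    - [0, 0, -0.002, 0, 0]
    - [0, 0, -0.002, 0, 0]

```text
t: 21.45
eef_pos: [0.5164, 0.2346, -0.0128]
ee_rot: [-3.139, 0.001, -1.357]
force: [-8.5, -3.3, 27.4]
width: 0.0005
gripper_force: 14.0
```

The surround stops at -12.8 mm against -10.7 mm for the hub, so the deck is flush and home. Retreat.

step_arm:
  rows:
    - [0, 0, 0.005, 0, 0]
    - [0, 0, 0.05, 0, 0]
    - [0, 0, 0.1, 0, 0]
    - [0, 0, 0.15, 0, 0]
    - [0, 0, 0.17, 0, 0]
    - [0, 0, 0.17, 0, 0]
    - [0, 0, 0.17, 0, 0]
    - [0, 0, 0.17, 0, 0]

```text
t: 22.25
eef_pos: [0.515, 0.2338, 0.1527]
ee_rot: [3.14, -0.0, -1.358]
force: [0.0, 0.1, -0.6]
width: 0.0006
gripper_force: 0.0
```

```bash
python3 m.py; python3 -c "
from station import arm
print(arm.get_state()['force'],arm.job_done())"
```

```text
[0.51498456 0.23375309 0.15246193] [-0.44575747 -0.46673987 -0.56575483]
red [311 146  12  14 129] [0.5259 0.1938 0.064 ] r 0.0502 ang 100.5
yel [315  10  13  29 208] [0.5494 0.0647 0.036 ] r 0.0811 ang -79.8
yel [293  27  23  18 306] [0.5625 0.0815 0.036 ] r 0.0687 ang -66.4
yel [327  28  23  19 306] [0.5304 0.076  0.036 ] r 0.0687 ang -93.8
yel [314  95  10  12  88] [0.5345 0.1452 0.036 ] r 0.0009 ang 124.2
the job is handed in; nothing more can be done
[-0.44575747 -0.46673987 -0.56575483] None
```

The job is handed in at about 22 s: by my measurements the notch is on the pin to within about 0.5°, the deck is pressed to its hard stop, flush with the surround to within about half a millimetre, and the arm is clear of everything; I did not re-measure the vans and shunter, and the judge returned no verdict.

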